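Put away a mixed handful of finds after picking a fossil block

ROBOT

A 6-joint arm with a two-finger parallel gripper is mounted at the origin on a cart in front of the work surface, level with it; the furniture and walls round the work are solid. World frame = base frame: x ahead of the robot, y to its left, z up, the work surface at z = 0. Lengths are in m, angles in rad, forces in N, time in s.
With the tool pointing down it reaches from about 0.275 to 1 m from the base axis. Payload 8.4 kg.
Tool frame: the origin (TCP) lies between the finger pads; the fingertips stand 22 mm ahead of it and the grasp point (between the pads) lies 3 mm ahead of it; y points along the fingers, x is the direction in which the jaws open and shut, and the axes are right-handed (so a half turn about y gives the same grasp; the last joint's range is limited). The gripper opens to 85 mm and grips with 20 to 120 N. Pads are 22 mm wide; open, the fingers measure 114 mm over their backs; the gripper's body (76 mm by 85 mm) begins 54 mm behind the grasp point. The pads swing forward as they close: fully open they stand 13 mm farther back than shut.
Start: joints at [1.3, 0.353, 1.633, -0, 1.155, -0.002], TCP at [0.166, 0.603, 0.253] pointing down, gripper open.
Joint ranges: [-2.63, 2.63], [-0.92, 2.1], [0.06, 2.66], [-1.3, 4.44], [0, 2.69], [-3.02, 3.02]. Speed limits (rad/s): [2.22, 2.22, 2.79, 3.14, 3.14, 3.14].

INTERFACE

Orientations are given as [roll, pitch, yaw] about the fixed x, y, z axes, in that order (R = Rz(yaw) Ry(pitch) Rx(roll)).
In Python, from plant import get_state, grab_frame, calibration, job_done gives the robot as it stands. The module is installed in compiled form; this text tells all that it offers.
- The arm moves only by the tool jog_arm, never from a script. Its argument "targets" is a list of rows, each a list of 5 numbers: the shift along the tool's x, y, z in mm, then the turn about the tool's y in rad, then the gripper command: -1 is shut, 1 is fully open, values between are in proportion. In form: [[tx, ty, tz, roll, gripper], ...]. A call has 1 to 8 rows; each row shifts and turns the commanded pose from where the row before left it, along the tool's axes as they then stand; what a row does not reach is not made up. A row lasts 1/12 s, in which the tool goes at most 41.7 mm and 7.16 degrees, less where a joint would pass 70% of its speed; a pose out of reach is approached as far as the arm can. A call with a gripper value outside its range is refused whole. The fingers move at their own pace and stop on an object; the grip force is fixed at half the most. Time passes only in rows, so rows that do not move let the fingers close. It gives the time, the measured TCP pose, the force and the opening at its end, in the units of the state.
- get_state(): the state, without advancing time (a new reading comes with each control period).
- grab_frame(name): name is "side" or "top"; returns the picture (400x640x3 uint8, red, green, blue); there is no depth.
- calibration(name): a dict with "fx", "fy", "cx", "cy" (pixels), "k1" (the pictures are not rectified: a ray, as slopes to the right and down, at radius r is drawn at 1 + k1 r^2 times it, then the intrinsics apply), "rvec" (rotation vector, rad) and "tvec" (3), from world to camera coordinates, as OpenCV has them. Camera axes: x right, y down, z forward; pixel columns grow to the right and rows downward; lengths in m; the calibration is good to about 2 mm. A picture is of the moment at which its call begins. calibration takes no time and is no camera call.
- job_done(): hands the job in, once; it reports no verdict.
The state is a dict: "t": time; "joint_positions": joint angles; "joint_velocities": joint speeds; "tau": joint torques, N m; "tool_pos": TCP position; "tool_rot": TCP orientation; "wrist_force": force on the tool from outside, world axes, zero at the start; "torque": the same for the moment, N m; "width": finger opening in m.
Only numpy, scipy, OpenCV 4.12 (cv2) and the standard library are available. Lean on these libraries where they do the work, as an engineer would, in place of code of your own. Each camera call takes 0.05 s, during which the arm holds its last target. There are 200 camera calls.

TASK

Put the mixed finds away: the toe bone lying fully down in its long cut-out in the foam tray (either way round), the blue-capped vial standing fully home in the blue-ringed well of the wooden rack and the white-capped vial in the white-ringed well, the pale chalk lump in the buff card sample tray, and the dark brown clod, which is only waste, in the round steel spoil dish. Leave the amber bottle and the red-handled brush where they are.

Things in the scene. Friction and masses are not known exactly. Their poses are not given: they have to be found in the camera images.
- bone_mid (a point): Fossil toe bone, tan, dumbbell-shaped, loose on the left bench in any heading: 92 mm long, knobbly ends up to 36 mm wide and 24 to 30 mm high, a waist 21 to 23 mm wide and 23 mm high in the middle, 60 g. This point is its centre (in the waist), 13 mm above its underside; its x axis runs along the bone, so grasp across its y axis.
- blue_vial_mid (a point): Small clear sample vial with a blue cap, standing loose: 64 mm high, glass 28 mm in diameter, cap 32 mm in diameter over its top 12 mm, 25 g. This point is on its axis, half-way up (32 mm above its base). Take it by the cap: its lowest 18 mm go into the rack.
- white_vial_mid (a point): Small clear sample vial with a white cap, standing loose: 68 mm high, glass 30 mm in diameter, cap 34 mm in diameter over its top 12 mm, 25 g. This point is on its axis, half-way up (34 mm above its base). Take it by the cap: its lowest 18 mm go into the rack.
- chalk_mid (a point): Pale whitish chalk lump, loose, any heading: 49 mm long, 34 mm wide, 24 mm high, 60 g. This point is its centre, 12 mm above its underside; its x axis runs along its length, so grasp low across its y axis.
- clod_mid (a point): Dark brown rounded clod of rock, loose, any heading: 40 mm long, 32 mm wide, 21 mm high, 50 g. This point is its centre, 10.5 mm above its underside; its x axis runs along its length, so grasp low across its y axis.
- bone_tray: Fixed white card tray, 134 mm (its x) by 110 mm (its y), 22 mm high, filled with dark grey foam, on the right bench. Centred in the foam (top 21 mm above the bench) is a cut-out for the toe bone, pale inside, with bevelled corners, 110 mm along x and 52 mm along y, whose floor is 10 mm above the bench; finger notches of the same depth, 36 mm wide along x, widen it to 90 mm along y at its middle. Origin: centre of the underside; z up.
- vial_rack: Fixed light wooden vial rack, 70 mm (its x) by 126 mm (its y), 30 mm high, on the right bench, with two round wells 40 mm in diameter and 18 mm deep (floor 12 mm above the bench) with 3 mm chamfered mouths. The well with the blue ring is centred at y = +30 mm, the one with the white ring at y = -30 mm, both at x = 0. A vial in one well leaves little room for a finger between the two, so grasp across the rack's x. Origin: centre of the underside; z up.
- sample_tray: Fixed buff-brown square card tray without a cut-out, 102 mm square outside, 96 mm inside, walls 18 mm high, flat grey pad whose top is 7 mm above the bench, on the right bench. Origin: centre of the underside; z up.
- spoil_dish: Fixed round shallow steel dish, 112 mm across the rim, 20 mm high, flat floor about 90 mm across and 4 mm above the bench, on the right bench. Origin: centre of the underside; z up.
- bottle_mid (a point): Bystander: amber bottle with a black cap, standing loose behind the work, 54 mm in diameter, 105 mm high; leave it. This point is on its axis, 50 mm up.
- brush_mid (a point): Bystander: flat brush with a red handle, 184 mm long, 12 mm high, lying loose along the bench's front edge on the right; leave it. This point is its middle.
There are look-alikes about, which are no part of the job. Leave any pink look-alike of the vial_rack alone.

How it is judged:
At the end, for the whole second after the job is handed in: All at rest: toe bone down in the foam cut-out (within 12 mm and 0.25 rad of it, either way round); each vial in the well ringed in its cap's colour, on the floor within 5 mm, upright within 0.12 rad; chalk lump inside the buff card tray; brown clod inside the steel dish (x of bone_mid in the frame of bone_tray between -0.012 and 0.012 m and y of bone_mid in the frame of bone_tray between -0.012 and 0.012 m and z of bone_mid in the frame of bone_tray below 0.029 m and angle between the x axis of bone_mid and the x axis of bone_tray, either way round below 0.25 rad and x of blue_vial_mid in the frame of vial_rack between -0.009 and 0.009 m and y of blue_vial_mid in the frame of vial_rack between 0.021 and 0.039 m and z of blue_vial_mid in the frame of vial_rack below 0.049 m and angle between each of blue_vial_mid, white_vial_mid's own z axis and vertical below 0.12 rad and x of white_vial_mid in the frame of vial_rack between -0.009 and 0.009 m and y of white_vial_mid in the frame of vial_rack between -0.039 and -0.021 m and z of white_vial_mid in the frame of vial_rack below 0.051 m and x of chalk_mid in the frame of sample_tray between -0.042 and 0.042 m and y of chalk_mid in the frame of sample_tray between -0.042 and 0.042 m and z of chalk_mid in the frame of sample_tray below 0.032 m and horizontal distance between clod_mid and spoil_dish below 0.042 m and z of clod_mid in the frame of spoil_dish below 0.03 m and linear speed of each of toe_bone, blue_vial, white_vial, chalk, clod below 0.01 m/s); the robot touches nothing.
It fails at once if the amber bottle is pushed more than 25 mm or knocked over (distance of bottle_mid from where it was at the start of the episode above 0.025 m or angle between bottle_mid's own z axis and vertical above 0.4 rad).
It fails at once if the red brush is pushed more than 25 mm (distance of brush_mid from where it was at the start of the episode above 0.025 m).
It also fails if it takes over 118 s, if anything falls off the work surface, if the arm or the gripper's body presses on something with over 40 N, if the wrist force passes 120 N, or if a joint passes its speed limit or range.

## Working session

There is one attempt and no reset: what is moved stays moved. The work goes in short steps, Python scripts to look and compute and a tool call to move; the robot and the scene stay as the last step left them, time stands still between calls to the robot, and variables do not carry over. Pictures are saved under pics/ and viewed, about 12 in all and at most 16, crops included, and the job is handed in when it is done.

Besides the shell and the picture viewer there is one more tool, called after "Call:" by a JSON object that holds its "method" and its "body". jog_arm: Moves the arm, as the interface text tells. Its arguments: {"type":"object","properties":{"targets":{"type":"array"}},"required":["targets"]}

```bash
mkdir -p pics; cat > h.py <<'E'
import numpy as np, cv2
from plant import *
def cam(n):
    c=calibration(n); R=cv2.Rodrigues(np.array(c['rvec'],float))[0]; return c,R,np.array(c['tvec'],float).ravel()
def ray(n,u,v):
    c,R,t=cam(n); xd=(u-c['cx'])/c['fx']; yd=(v-c['cy'])/c['fy']; x,y=xd,yd
    for _ in range(20):
        s=1+c['k1']*(x*x+y*y); x,y=xd/s,yd/s
    return -R.T@t, R.T@np.array([x,y,1.])
def onz(n,u,v,z=0.):
    o,d=ray(n,u,v); return o+d*(z-o[2])/d[2]
def proj(n,p):
    c,R,t=cam(n); q=R@np.array(p,float)+t; x,y=q[:2]/q[2]; s=1+c['k1']*(x*x+y*y)
    return c['fx']*x*s+c['cx'],c['fy']*y*s+c['cy']
def save(n,f,crop=None,k=1):
    im=grab_frame(n); np.save('pics/'+f+'.npy',im); o=im
    if crop: o=im[crop[1]:crop[3],crop[0]:crop[2]]
    o=cv2.resize(o,None,fx=k,fy=k,interpolation=cv2.INTER_CUBIC); cv2.imwrite('pics/'+f+'.png',o[:,:,::-1]); return im
E
python3 - <<'E'
from h import *
for n in('side','top'):
    save(n,n+'0',None,1.25); c,R,t=cam(n); print(n,-R.T@t,R[2],c['fx'],c['k1'])
s=get_state();print(s)
E
```

```text
side [0.29315493 0.91814782 0.97538797] [ 0.17749323 -0.76247178 -0.62220008] 418.19043772937874 0.03749606656171198
top [ 0.44147594 -0.18744645  1.81308993] [ 7.75032509e-02 -5.08649935e-04 -9.96991970e-01] 431.28605171354957 -0.03733702699312725
{'t': 0.1, 'joint_positions': array([ 1.29964222e+00,  3.53572943e-01,  1.63402113e+00, -1.06716423e-05,
        1.15520553e+00, -2.41539859e-03]), 'joint_velocities': array([-7.63225527e-04, -9.66618338e-04, -1.45370438e-03, -2.37872752e-04,
       -1.21444640e-03, -4.83241890e-05]), 'tau': array([ 3.49254206e-04, -6.06361485e+01, -3.42822075e+01,  1.22330466e-04,
        3.97086595e-03, -7.01903645e-06]), 'tool_pos': array([0.16585795, 0.60219769, 0.25265698]), 'tool_rot': array([-1.57080317e+00,  1.20697062e-03,  1.30206193e+00]), 'wrist_force': array([ 0.09034187, -0.13782295, -0.29395899]), 'torque': array([ 0.02524364,  0.03724238, -0.08759963]), 'width': 0.08542859921805224}
```

View pics/top0.png

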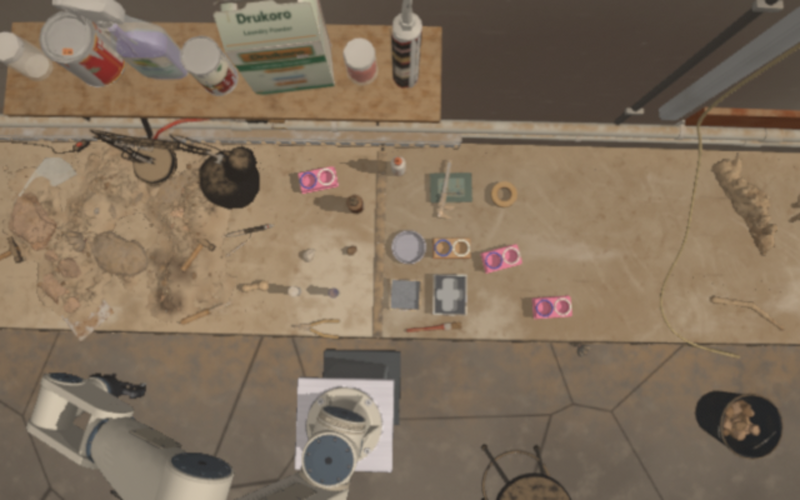

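View pics/side0.png

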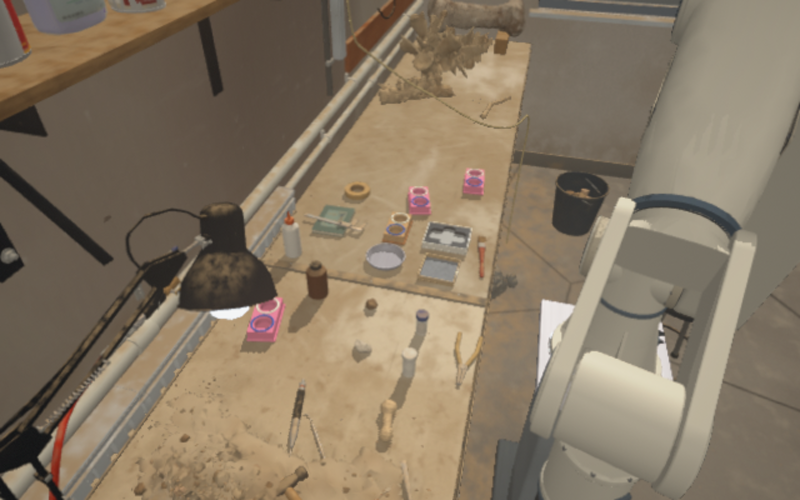

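Top picture, scaled 1.25: bone near (253,288), white vial (293,291), blue vial (330,292), chalk (308,254), clod (349,250), dish (407,246), wooden rack (451,247), sample tray (405,294), bone tray (450,294). The pink racks and the amber bottle (355,203) are to be left alone. I'll enlarge the work area to confirm.

```bash
python3 - <<'E'
from h import *
im=np.load('pics/top0.npy'); o=cv2.resize(im[180:272,180:385],None,fx=3.9,fy=3.9,interpolation=cv2.INTER_CUBIC); cv2.imwrite('pics/c1.png',o[:,:,::-1])
im=np.load('pics/side0.npy'); o=cv2.resize(im[165:365,260:410],None,fx=3,fy=3,interpolation=cv2.INTER_CUBIC); cv2.imwrite('pics/c2.png',o[:,:,::-1])
E
```

```text
(no output)
```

View pics/c1.png

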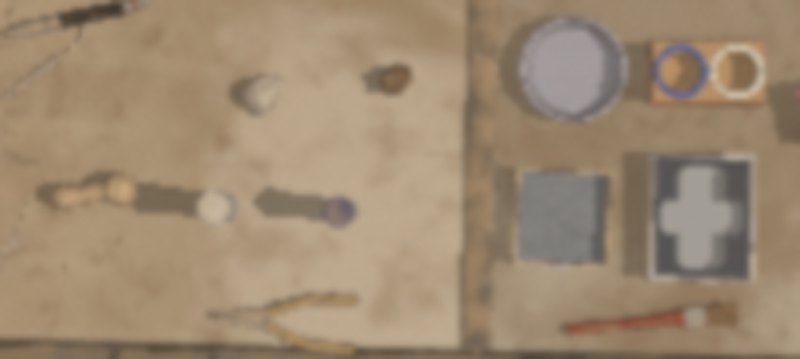

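View pics/c2.png

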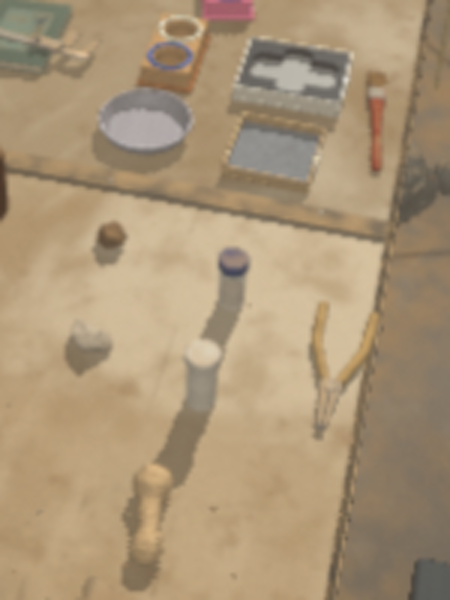

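```bash
python3 - <<'E'
from h import *
T=lambda u,v,z:np.round(onz('top',u/3.9+180-.37,v/3.9+180-.37,z),4)[:2]
S=lambda u,v,z:np.round(onz('side',u/3+260-.33,v/3+165-.33,z),4)[:2]
for n,p in dict(boneA=((66,197,.013),(145,546,.013)),boneB=((121,188,.013),(153,480,.013)),white=((216,206,.068),(204,353,.068)),blue=((341,211,.064),(234,258,.064)),chalk=((263,93,.012),(90,336,.012)),clod=((396,78,.0105),(112,235,.0105)),
 dish=((572,70,.02),(145,118,.02)),wb=((681,71,.03),(170,56,.03)),ww=((738,71,.03),(182,29,.03)),btray=((702,217,.011),(296,73,.0105)),stray=((563,217,.018),(274,151,.018))).items():
    print(n,T(*p[0]),S(*p[1]))
# tray corner
for q in [(655,155),(753,157),(748,279),(651,278)]: print('bt',T(*q,.022))
for q in [(519,171),(607,176),(605,263),(516,260)]: print('st',T(*q,.018))
for q in [(652,41),(766,41),(766,103),(652,103)]: print('rack',T(*q,.03))
im=np.load('pics/top0.npy');hsv=cv2.cvtColor(im,cv2.COLOR_RGB2HSV)
for nm,q in dict(bone=(94,192),chalk=(263,93),clod=(396,78),white=(216,206),bg=(300,150),tblue=(341,211)).items():
    print(nm,hsv[int(180+q[1]/3.9),int(180+q[0]/3.9)])
E
```

```text
boneA [0.4454 0.3414] [0.4439 0.339 ]
boneB [0.4563 0.2827] [0.4539 0.275 ]
white [0.4394 0.1688] [0.4339 0.1687]
blue [0.437  0.0395] [0.4328 0.0388]
chalk [0.5614 0.1339] [0.5568 0.1308]
clod [ 0.5807 -0.0085] [ 0.5759 -0.0119]
dish [ 0.5924 -0.1974] [ 0.5905 -0.2026]
wb [ 0.5929 -0.3134] [ 0.5891 -0.3181]
ww [ 0.5942 -0.374 ] [ 0.5885 -0.3792]
btray [ 0.4384 -0.3395] [ 0.4322 -0.3517]
stray [ 0.4355 -0.191 ] [ 0.4305 -0.1867]
bt [ 0.5033 -0.2876]
bt [ 0.5033 -0.392 ]
bt [ 0.3739 -0.3883]
bt [ 0.3729 -0.2855]
st [ 0.4834 -0.1431]
st [ 0.48  -0.237]
st [ 0.3877 -0.2366]
st [ 0.3889 -0.142 ]
rack [ 0.6243 -0.282 ]
rack [ 0.6269 -0.4035]
rack [ 0.5606 -0.4043]
rack [ 0.5581 -0.283 ]
bone [ 16  95 177]
chalk [ 17  56 177]
clod [ 15 102 127]
white [ 16  51 194]
bg [ 17  66 185]
tblue [178  32 121]
```

```bash
python3 - <<'E'
from h import *
t=np.load('pics/top0.npy');s=np.load('pics/side0.npy')
def c(im,u,v,w=20,h=15): 
    o=im[v-h:v+h,u-w:u+w].astype(float); lo,hi=np.percentile(o,1),np.percentile(o,99.5)
    return cv2.resize(np.clip((o-lo)/(hi-lo)*255,0,255).astype(np.uint8),None,fx=10,fy=10,interpolation=cv2.INTER_CUBIC)
o=np.vstack([np.hstack([c(t,247,204),c(t,281,200)]),np.hstack([c(s,290,277),c(s,297,243)])])
cv2.imwrite('pics/c3.png',o[:,:,::-1])
E
```

```text
(no output)
```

View pics/c3.png

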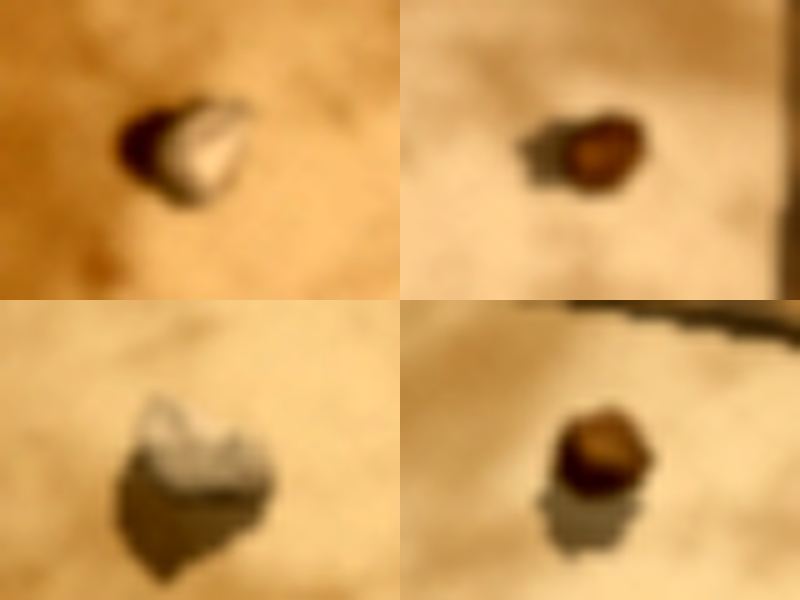

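Call:
{"method": "jog_arm", "body": {"targets": [[0,0,0,0.12,1],[0,0,0,0.12,1],[0,0,0,0.12,1],[0,0,0,0.12,1],[0,0,0,0.12,1],[0,0,0,0.12,1],[0,0,0,0.12,1],[0,0,0,0.12,1]]}}

```text
t: 0.77
tool_pos: [0.1659, 0.6023, 0.2528]
tool_rot: [-1.572, 0.001, 0.336]
wrist_force: [-0.1, 0.1, -0.8]
width: 0.0852
```

The crop confirms chalk (top raw pixel 247.5,204, long axis up-right, about -32° in the world) and clod (top raw pixel 281.5,200, long axis about -45°). The shadows lie to their left.

```bash
cat >> h.py <<'E'
def d(x,y,z):
    s=get_state(); p=s['tool_pos']; R=cv2.Rodrigues(np.eye(3))[0]
    from scipy.spatial.transform import Rotation as Ro
    R=Ro.from_euler('xyz',s['tool_rot']).as_matrix(); print(np.round(R.T@(np.array([x,y,z])-p)*1000,1),'yaw',s['tool_rot'][2])
E
python3 - <<'E'
from h import *
f=lambda u,v:onz('side',270+u/10-.45,262+(v-300)/10-.45,.012)[:2]
a,b=f(148,420),f(262,485);print(a,b,np.degrees(np.arctan2(*(a-b)[::-1])), f(208,452))
g=lambda u,v:onz('top',227+u/10-.45,189+v/10-.45,.012)[:2]
a,b=g(180,195),g(240,105);print(a,b,np.degrees(np.arctan2(*(b-a)[::-1])), g(206,151))
g=lambda u,v:onz('top',261+(u-400)/10-.45,185+v/10-.45,.0105)[:2]; print('clod',g(605,153))
f=lambda u,v:onz('side',277+(u-400)/10-.45,228+(v-300)/10-.45,.0105)[:2]; print(f(605,452))
E
```

```text
[0.57572514 0.12333574] [0.53566933 0.13847201] -20.70054899236214 [0.55474207 0.13054927]
[0.54204384 0.14381055] [0.58034556 0.11991809] -31.955746161126477 [0.56072633 0.13353559]
clod [ 0.57973745 -0.00797957]
[ 0.57605988 -0.01303757]
```

Call:
{"method": "jog_arm", "body": {"targets": [[0,0,0,0.12,1],[0,0,0,0.05,1],[40,20,-40,0,1],[0,0,0,0,1],[0,0,0,0,1]]}}

```text
t: 1.18
tool_pos: [0.1989, 0.5784, 0.2383]
tool_rot: [-1.573, 0.001, 0.17]
wrist_force: [0.6, 0.5, -0.4]
width: 0.0851
```

```bash
python3 -c "
from h import *
d(.449,.310,.10)"
```

```text
[ 201.1  138.8 -306.6] yaw 0.17030871704699013
```

Call:
{"method": "jog_arm", "body": {"targets": [[20,11,-31,0,1],[20,11,-31,0,1],[20,11,-31,0,1],[20,11,-31,0,1],[20,11,-31,0,1],[20,11,-31,0,1],[20,11,-31,0,1],[20,11,-31,0,1]]}}

```text
t: 1.85
tool_pos: [0.399, 0.3622, 0.1512]
tool_rot: [-1.57, -0.0, 0.173]
wrist_force: [0.9, 0.3, -0.8]
width: 0.0855
```

Call:
{"method": "jog_arm", "body": {"targets": [[20,20,-29,0,1],[21,20,-29,0,1],[0,0,0,0,1],[0,0,0,0,1]]}}

```text
t: 2.18
tool_pos: [0.449, 0.3116, 0.1104]
tool_rot: [-1.571, 0.002, 0.169]
wrist_force: [-0.8, 0.2, 0.2]
width: 0.0852
```

```bash
python3 -c "
from h import *
d(.449,.310,.027)
im=save('side','s1',(260,190,420,370),3.3)"
```

```text
[-0.1 83.4 -1.6] yaw 0.16890247982141915
```

View pics/s1.png

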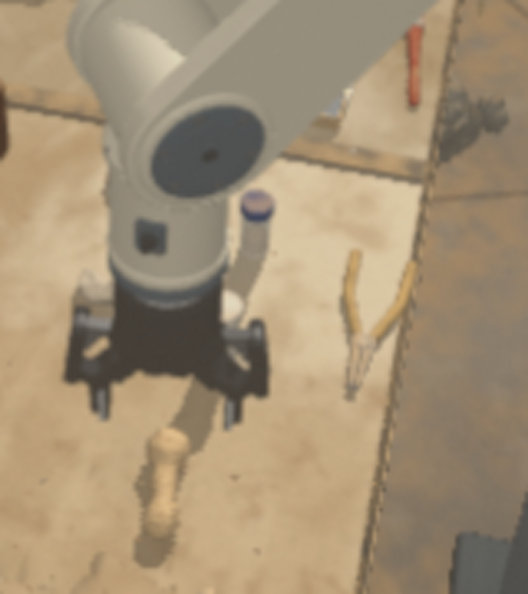

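The open fingers are above and around the bone and its path down is clear. Descending.

Call:
{"method": "jog_arm", "body": {"targets": [[0,28,-1,0,1],[0,28,-1,0,1],[0,27,0,0,1],[0,0,0,0,0],[0,0,0,0,-1],[0,0,0,0,-1],[0,0,0,0,-1],[0,0,0,0,-1]]}}

```text
t: 2.9
tool_pos: [0.4497, 0.3119, 0.0301]
tool_rot: [-1.57, -0.003, 0.172]
wrist_force: [0.5, 0.0, 0.3]
width: 0.0261
```

Call:
{"method": "jog_arm", "body": {"targets": [[0,0,0,0,-1],[0,0,0,0,-1],[0,0,0,0,-1],[0,0,0,0,-1]]}}

```text
t: 3.23
tool_pos: [0.4497, 0.3118, 0.0303]
tool_rot: [-1.569, -0.002, 0.172]
wrist_force: [-2.1, 0.5, 10.4]
width: 0.0186
```

Width 18.6 mm and a 10 N vertical force suggest the pads hold too high on the rounded bone. I'll open, go 5 mm lower and grip again.

Call:
{"method": "jog_arm", "body": {"targets": [[0,0,0,0,0.2],[0,0,0,0,0.2],[0,5,0,0,0.2],[0,0,0,0,0.2],[0,0,0,0,-1],[0,0,0,0,-1],[0,0,0,0,-1],[0,0,0,0,-1]]}}

```text
t: 3.9
tool_pos: [0.4488, 0.3108, 0.0235]
tool_rot: [-1.571, 0.0, 0.172]
wrist_force: [-0.3, -0.6, 3.0]
width: 0.0188
```

Call:
{"method": "jog_arm", "body": {"targets": [[0,0,0,0,-1],[0,0,0,0,-1],[0,0,0,0,-1]]}}

```text
t: 4.15
tool_pos: [0.4489, 0.3109, 0.0235]
tool_rot: [-1.571, 0.0, 0.172]
wrist_force: [-0.3, -1.0, 2.4]
width: 0.019
```

Call:
{"method": "jog_arm", "body": {"targets": [[0,-20,0,0,-1],[0,-40,0,0,-1],[0,-40,0,0,-1],[0,-40,0,0,-1],[0,0,-38,0.12,-1],[0,0,-38,0.12,-1],[0,0,0,0,-1]]}}

```text
t: 4.73
tool_pos: [0.4568, 0.2311, 0.1638]
tool_rot: [-1.573, 0.0, -0.076]
wrist_force: [-1.3, -0.4, -0.8]
width: 0.0188
```

```bash
python3 -c "
from h import *
d(.437,-.340,.16)
im=save('side','s2',(260,140,420,320),3.3)"
```

```text
[  23.8    4.9 -570.9] yaw -0.07637861915831978
```

View pics/s2.png

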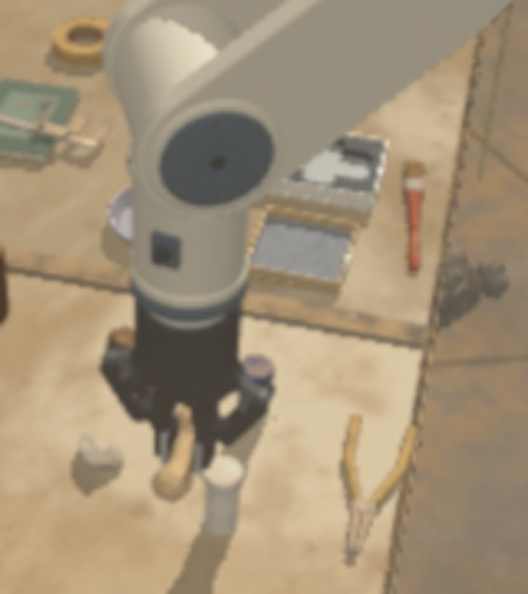

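The bone is held level between the fingers, lined up with the tool.

Call:
{"method": "jog_arm", "body": {"targets": [[2,0,-40,0,-1],[2,0,-40,0,-1],[2,0,-40,0,-1],[2,0,-40,0,-1],[2,0,-40,0,-1],[2,0,-40,0,-1],[2,0,-40,0,-1],[2,0,-40,0,-1]]}}

```text
t: 5.45
tool_pos: [0.4516, -0.0862, 0.1633]
tool_rot: [-1.571, -0.0, -0.067]
wrist_force: [1.1, 0.8, -0.7]
width: 0.0186
```

Call:
{"method": "jog_arm", "body": {"targets": [[2,0,-40,0,-1],[2,0,-40,0,-1],[1,0,-40,0,-1],[1,0,-40,0,-1],[1,0,-40,0,-1],[1,0,-40,0,-1],[0,0,0,0.12,-1],[0,0,0,0.12,-1]]}}

```text
t: 6.12
tool_pos: [0.4435, -0.3269, 0.1629]
tool_rot: [-1.571, -0.0, -0.315]
wrist_force: [0.0, 1.8, -0.7]
width: 0.0189
```

Call:
{"method": "jog_arm", "body": {"targets": [[0,0,0,0.12,-1],[0,0,0,0.12,-1],[0,0,0,0.12,-1],[0,0,0,0.12,-1],[0,0,0,0.12,-1],[0,0,0,0.12,-1],[0,0,0,0.12,-1],[0,0,0,0.12,-1]]}}

```text
t: 6.78
tool_pos: [0.4438, -0.3244, 0.163]
tool_rot: [-1.571, 0.0, -1.273]
wrist_force: [-0.2, -0.8, -1.1]
width: 0.0189
```

Call:
{"method": "jog_arm", "body": {"targets": [[0,0,0,0.12,-1],[0,0,0,0.12,-1],[0,0,0,0,-1],[0,0,0,0,-1]]}}

```text
t: 7.12
tool_pos: [0.4436, -0.3245, 0.1631]
tool_rot: [-1.571, 0.0, -1.503]
wrist_force: [1.0, -0.5, -1.2]
width: 0.0189
```

```bash
python3 -c "
from h import *
d(.437,-.340,.09)
im=save('side','s3',(330,140,450,240),4.5)"
```

```text
[15.1 73.1 -7.6] yaw -1.5032336992553503
```

View pics/s3.png

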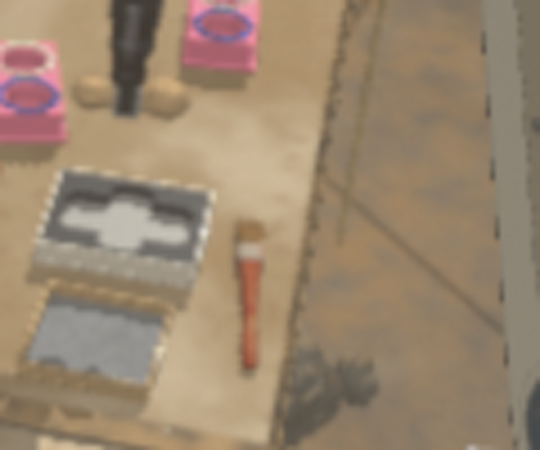

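```bash
python3 - <<'E'
from h import *
P=np.array([onz('side',330+u/4.5-.4,140+v/4.5-.4,.022)[:2] for u,v in [(64,171),(214,193),(198,268),(37,240)]])
print(P,P.mean(0))
# cut-out pale mask in top0 and in s3, at floor/edge
im=np.load('pics/top0.npy')[215:256,345:375]; g=im.mean(2)
m=((g>125)&(im.max(2).astype(int)-im.min(2)<35)).astype(np.uint8); m[:4]=0;m[-7:]=0;m[:,:5]=0;m[:,-5:]=0
n,l,st,c=cv2.connectedComponentsWithStats(m); k=1+np.argmax(st[1:,4]); x,y,w,h,a=st[k]; print(st[k],c[k])
print(onz('top',345+x+w/2-.5,215+y+h/2-.5,.0105), onz('top',345+c[k][0],215+c[k][1],.0105))
print([np.round(onz('top',*q,z)[:2],4) for q,z in []])
E
```

```text
[[ 0.49762442 -0.39367596]
 [ 0.36764959 -0.39682448]
 [ 0.36632468 -0.29111739]
 [ 0.5000736  -0.29220771]] [ 0.43291807 -0.34345638]
[  5   8  18  26 303] [13.1980198  20.28052805]
[ 0.43738858 -0.33487464  0.0105    ] [ 0.43827564 -0.33360177  0.0105    ]
[]
```

```bash
python3 - <<'E'
from h import *
print(onz('side',330+131/4.5-.4,140+96/4.5-.4,.1525),get_state()['tool_pos'])
E
```

```text
[ 0.43838415 -0.32775711  0.1525    ] [ 0.4435483  -0.32457104  0.16315421]
```

Call:
{"method": "jog_arm", "body": {"targets": [[0,0,0,0.068,-1],[15,0,-6,0,-1],[0,40,0,0,-1],[0,30,0,0,-1],[0,0,0,0,-1],[0,0,0,0,-1]]}}

```text
t: 7.67
tool_pos: [0.4363, -0.339, 0.0924]
tool_rot: [-1.574, 0.002, -1.574]
wrist_force: [-0.2, 0.0, -0.5]
width: 0.0186
```

```bash
python3 -c "
from h import *
d(.437,-.340,.036)
im=save('side','s4',(330,150,430,225),5)"
```

```text
[ 1.1 56.4  0.9] yaw -1.5736007652389317
```

View pics/s4.png

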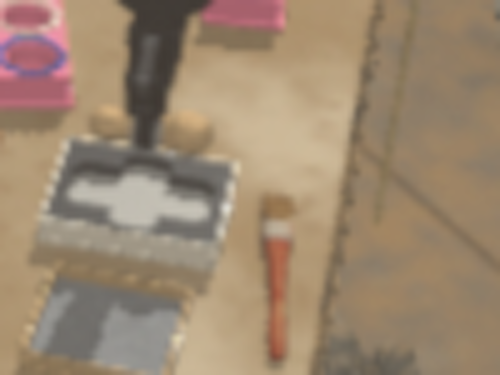

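The bone is aligned with the cut-out. It shows higher in the picture because it is still about 55 mm up.

Call:
{"method": "jog_arm", "body": {"targets": [[1,30,1,0,-1],[0,18,0,0,-1],[0,5,0,0,-1],[0,3,0,0,-1],[0,0,0,0,-1],[0,0,0,0,-1]]}}

```text
t: 8.22
tool_pos: [0.439, -0.3414, 0.0389]
tool_rot: [-1.569, -0.001, -1.576]
wrist_force: [-0.9, -0.4, -0.6]
width: 0.0185
```

Call:
{"method": "jog_arm", "body": {"targets": [[0,4,0,0,-1],[0,0,0,0,-1],[0,0,0,0,-1]]}}

```text
t: 8.47
tool_pos: [0.4383, -0.3409, 0.0338]
tool_rot: [-1.57, -0.0, -1.576]
wrist_force: [-0.3, 0.4, -1.3]
width: 0.0189
```

Call:
{"method": "jog_arm", "body": {"targets": [[0,0,0,0,-0.2],[0,0,0,0,0],[0,0,0,0,0],[0,-20,0,0,0],[0,-40,0,0,0],[0,-40,0,0,0],[0,-40,0,0,1]]}}

```text
t: 9.05
tool_pos: [0.4377, -0.3405, 0.1747]
tool_rot: [-1.572, 0.001, -1.576]
wrist_force: [0.8, -0.2, -0.4]
width: 0.0532
```

```bash
python3 -c "
from h import *
d(.437,.039,.16)
im=save('side','s5',(330,150,430,225),5)"
```

```text
[-379.4   15.    -2.6] yaw -1.5759863772160694
```

View pics/s5.png

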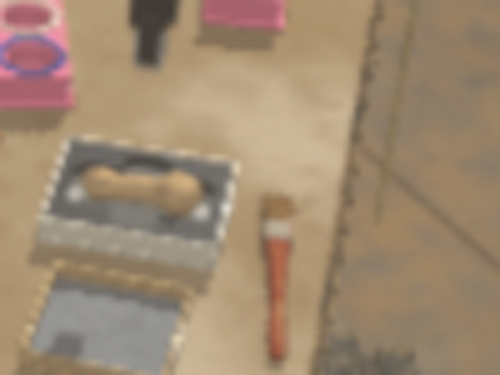

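The bone lies fully down in the cut-out, ends at (100,185) and (178,195). Next is the blue vial.

Call:
{"method": "jog_arm", "body": {"targets": [[-40,0,0,0,1],[-40,0,0,0,1],[-40,0,0,0,1],[-40,0,0,0,1],[-40,0,0,0,1],[-40,0,0,0,1],[-40,0,0,0,1],[-40,0,0,0,1]]}}

```text
t: 9.77
tool_pos: [0.4394, -0.0191, 0.1736]
tool_rot: [-1.57, -0.0, -1.576]
wrist_force: [1.5, 0.5, 0.6]
width: 0.0851
```

Call:
{"method": "jog_arm", "body": {"targets": [[-40,0,0,0,1],[-20,0,0,0,1],[0,0,0,-0.12,1],[0,0,0,-0.12,1],[0,0,0,-0.12,1],[0,0,0,-0.12,1],[0,0,0,-0.12,1],[0,0,0,-0.12,1]]}}

```text
t: 10.43
tool_pos: [0.4401, 0.0393, 0.1735]
tool_rot: [-1.571, -0.0, -0.85]
wrist_force: [-0.3, 0.7, -0.3]
width: 0.0851
```

Call:
{"method": "jog_arm", "body": {"targets": [[0,0,0,-0.12,1],[0,0,0,-0.12,1],[0,0,0,-0.12,1],[0,0,0,-0.12,1],[0,0,0,-0.12,1],[0,0,0,-0.12,1],[0,0,0,-0.12,1],[0,0,0,0,1]]}}

```text
t: 11.1
tool_pos: [0.4401, 0.0392, 0.1735]
tool_rot: [-1.571, -0.0, -0.01]
wrist_force: [-1.1, 0.4, -0.0]
width: 0.0854
```

```bash
python3 -c "
from h import *
d(.437,.040,.061)"
```

```text
[ -3.2 112.5   0.8] yaw -0.010453306988301936
```

Call:
{"method": "jog_arm", "body": {"targets": [[-3,38,1,0,1],[0,38,0,0,1],[0,35,0,0,1],[0,0,0,0,0.2],[0,0,0,0,0.0],[0,0,0,0,-1],[0,0,0,0,-1],[0,0,0,0,-1]]}}

```text
t: 11.77
tool_pos: [0.4387, 0.0404, 0.0645]
tool_rot: [-1.57, -0.004, -0.017]
wrist_force: [-1.3, -0.8, 10.1]
width: 0.0296
```

Call:
{"method": "jog_arm", "body": {"targets": [[0,0,0,0,-1],[0,0,0,0,-1],[0,-15,0,0,-1],[0,-35,0,0,-1],[0,-40,0,0,-1],[0,0,0,0,-1]]}}

```text
t: 12.27
tool_pos: [0.4413, 0.0406, 0.16]
tool_rot: [-1.57, -0.012, -0.017]
wrist_force: [1.5, 0.7, 0.4]
width: 0.0297
```

```bash
python3 -c "
from h import *
d(.592,-.315,.15)
im=save('side','s6',(270,170,410,290),4)"
```

```text
[ 156.4   11.4 -353.1] yaw -0.016582359086606102
```

View pics/s6.png

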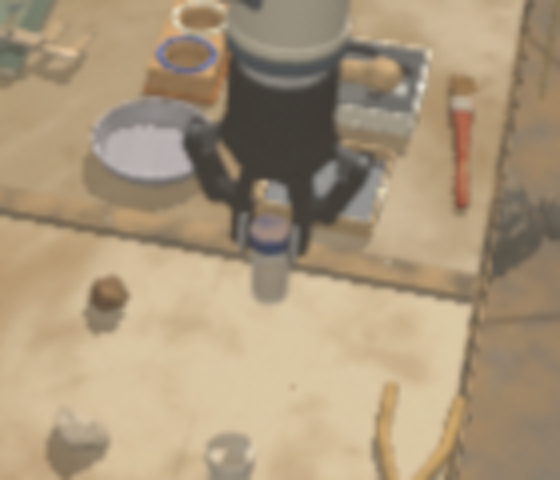

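The blue vial hangs upright, gripped by its cap at (268,235). I'll check its place relative to the TCP, then travel.

```bash
python3 - <<'E'
from h import *
p=get_state()['tool_pos']
for nm,u,v in[('top',269,225),('bot',270,296)]:
    o,e=ray('side',270+u/4-.4,170+v/4-.4); yy=p[1]+(.012 if nm=='bot' else 0); q=o+e*(yy-o[1])/e[1]; print(nm,q-p)
E
```

```text
top [-4.82622882e-04  2.77555756e-17  7.45716733e-03]
bot [-0.00666542  0.012      -0.05072344]
```

Call:
{"method": "jog_arm", "body": {"targets": [[17,0,-35,0,-1],[17,0,-35,0,-1],[17,0,-35,0,-1],[17,0,-35,0,-1],[17,0,-35,0,-1],[17,0,-35,0,-1],[17,0,-35,0,-1],[17,0,-35,0,-1]]}}

```text
t: 12.98
tool_pos: [0.569, -0.2439, 0.153]
tool_rot: [-1.571, -0.001, -0.017]
wrist_force: [1.6, -0.3, -0.9]
width: 0.0298
```

Call:
{"method": "jog_arm", "body": {"targets": [[14,0,-37,0,-1],[6,0,-36,0,-1],[0,0,0,0,-1],[0,0,0,0,-1]]}}

```text
t: 13.32
tool_pos: [0.5873, -0.3171, 0.1525]
tool_rot: [-1.571, -0.0, -0.019]
wrist_force: [-0.6, -0.1, -1.0]
width: 0.0298
```

```bash
python3 -c "
from h import *
d(.593,-.315,.077)
im=save('side','s7',(300,140,380,200),7)"
```

```text
[ 5.7 75.5  2.3] yaw -0.019006522912966783
```

View pics/s7.png

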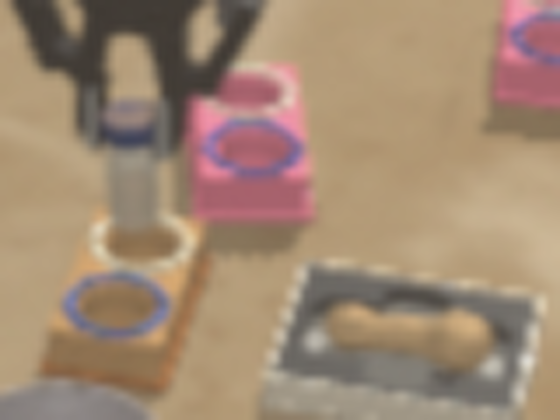

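```bash
python3 - <<'E'
from h import *
f=lambda u,v,z:np.round(onz('side',300+u/7-.43,140+v/7-.43,z),4)
print('ring',f(117,305,.03),f(143,241,.03)); print('cap',f(130,108,.154),f(130,108,.160)); print(get_state()['tool_pos'])
E
```

```text
ring [ 0.5896 -0.3192  0.03  ] [ 0.5903 -0.381   0.03  ]
cap [ 0.5861 -0.3237  0.154 ] [ 0.584  -0.3146  0.16  ]
[ 0.58691258 -0.31561248  0.15235731]
```

Call:
{"method": "jog_arm", "body": {"targets": [[5,0,0,0,-1],[0,35,0,0,-1],[0,25,0,0,-1],[0,10,0,0,-1],[0,0,0,0,-1],[0,0,0,0,-1]]}}

```text
t: 13.87
tool_pos: [0.5927, -0.3145, 0.0827]
tool_rot: [-1.571, 0.0, -0.015]
wrist_force: [0.7, -0.5, 0.3]
width: 0.0294
```

Call:
{"method": "jog_arm", "body": {"targets": [[0,4,0,0,-1],[0,0,0,0,-1],[0,0,0,0,-1]]}}

```text
t: 14.12
tool_pos: [0.593, -0.3155, 0.0795]
tool_rot: [-1.572, -0.001, -0.016]
wrist_force: [-0.2, 0.3, -0.1]
width: 0.0293
```

Call:
{"method": "jog_arm", "body": {"targets": [[0,3,0,0,-1],[0,0,0,0,-1],[0,0,0,0,-1]]}}

```text
t: 14.37
tool_pos: [0.5933, -0.3159, 0.0767]
tool_rot: [-1.572, -0.002, -0.016]
wrist_force: [-0.5, 0.6, 6.0]
width: 0.0295
```

Call:
{"method": "jog_arm", "body": {"targets": [[0,2,0,0,-1],[0,0,0,0,-1],[0,0,0,0,-1]]}}

```text
t: 14.62
tool_pos: [0.5935, -0.3163, 0.0765]
tool_rot: [-1.573, -0.003, -0.016]
wrist_force: [-5.2, 2.2, 20.6]
width: 0.0296
```

Contact came at 0.0765 m, which equals the 12 mm well floor plus the 64.5 mm grasp height, so it is home. I'll release and go for the white vial.

Call:
{"method": "jog_arm", "body": {"targets": [[0,-2,0,0,-1],[0,0,0,0,0.1],[0,0,0,0,0.2],[0,0,0,0,0.3],[0,-30,0,0,0.3],[0,-40,0,0,0.5],[0,-25,0,0,1],[0,0,0,0,1]]}}

```text
t: 15.28
tool_pos: [0.5953, -0.3168, 0.1762]
tool_rot: [-1.575, -0.008, -0.016]
wrist_force: [1.1, -1.1, 0.4]
width: 0.0843
```

```bash
python3 -c "
from h import *
im=save('side','s8',(300,140,380,200),7)
d(.4385,.170,.065)"
```

```text
[-164.   106.5  483.9] yaw -0.01602120961773812
```

View pics/s8.png

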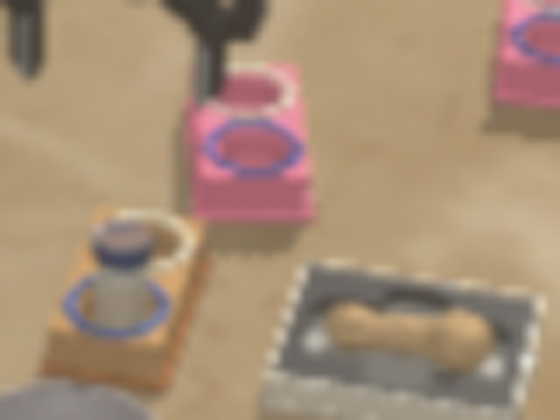

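The blue vial stands in the blue-ringed well, cap at (125,243). Next is the white vial.

Call:
{"method": "jog_arm", "body": {"targets": [[-13,0,37,0,1],[-13,0,37,0,1],[-13,0,37,0,1],[-13,0,37,0,1],[-13,0,37,0,1],[-13,0,37,0,1],[-13,0,37,0,1],[-13,0,37,0,1]]}}

```text
t: 16.0
tool_pos: [0.4914, -0.0162, 0.1691]
tool_rot: [-1.571, 0.002, -0.016]
wrist_force: [0.8, 0.5, -0.2]
width: 0.0852
```

Call:
{"method": "jog_arm", "body": {"targets": [[-12,0,38,0,1],[-12,0,38,0,1],[-12,0,38,0,1],[-12,0,38,0,1],[-12,0,36,0,1],[0,0,0,0,1],[0,0,0,0,1],[0,0,0,0,1]]}}

```text
t: 16.67
tool_pos: [0.4356, 0.171, 0.1695]
tool_rot: [-1.572, 0.001, -0.015]
wrist_force: [0.2, -0.3, -1.1]
width: 0.0852
```

```bash
python3 -c "
from h import *
d(.4385,.170,.065)"
```

```text
[  3.1 104.5  -0.9] yaw -0.01466118433157293
```

Call:
{"method": "jog_arm", "body": {"targets": [[3,38,0,0,1],[0,38,0,0,1],[0,27,0,0,1],[0,0,0,0,0.2],[0,0,0,0,0.0],[0,0,0,0,-1],[0,0,0,0,-1],[0,0,0,0,-1]]}}

```text
t: 17.33
tool_pos: [0.4406, 0.1714, 0.0693]
tool_rot: [-1.57, -0.003, -0.017]
wrist_force: [-1.3, 0.2, 7.0]
width: 0.032
```

Call:
{"method": "jog_arm", "body": {"targets": [[0,0,0,0,-1],[0,0,0,0,-1],[0,0,0,0,-1]]}}

```text
t: 17.58
tool_pos: [0.4405, 0.1716, 0.0693]
tool_rot: [-1.57, -0.003, -0.016]
wrist_force: [-1.0, -0.7, 7.5]
width: 0.0322
```

Call:
{"method": "jog_arm", "body": {"targets": [[0,-15,0,0,-1],[0,-35,0,0,-1],[0,-40,0,0,-1],[0,0,0,0,-1],[0,0,0,0,-1],[0,0,0,0,-1]]}}

```text
t: 18.08
tool_pos: [0.4394, 0.1713, 0.1583]
tool_rot: [-1.57, -0.002, -0.016]
wrist_force: [0.3, -0.2, -1.6]
width: 0.032
```

```bash
python3 -c "
from h import *
d(.593,-.376,.155)"
```

```text
[ 162.3    3.2 -544.8] yaw -0.01593767838924287
```

Call:
{"method": "jog_arm", "body": {"targets": [[11,-10,-36,0,-1],[11,-10,-36,0,-1],[11,0,-36,0,-1],[11,0,-36,0,-1],[11,0,-36,0,-1],[11,0,-36,0,-1],[11,0,-36,0,-1],[11,0,-36,0,-1]]}}

```text
t: 18.75
tool_pos: [0.5218, -0.1199, 0.1761]
tool_rot: [-1.57, 0.002, -0.016]
wrist_force: [0.7, -0.3, -0.1]
width: 0.0318
```

Call:
{"method": "jog_arm", "body": {"targets": [[11,0,-37,0,-1],[11,0,-37,0,-1],[11,0,-37,0,-1],[11,0,-37,0,-1],[11,0,-37,0,-1],[10,0,-37,0,-1],[9,0,-35,0,-1],[0,0,0,0,-1]]}}

```text
t: 19.42
tool_pos: [0.5927, -0.3822, 0.1756]
tool_rot: [-1.573, -0.0, -0.019]
wrist_force: [-0.6, 0.9, 0.4]
width: 0.032
```

Call:
{"method": "jog_arm", "body": {"targets": [[0,0,0,0,-1],[0,0,0,0,-1]]}}

```text
t: 19.58
tool_pos: [0.5915, -0.3757, 0.1756]
tool_rot: [-1.569, 0.003, -0.017]
wrist_force: [-0.7, 1.0, 0.0]
width: 0.032
```

```bash
python3 -c "
from h import *
d(.593,-.376,.0813)"
```

```text
[ 1.7 94.3 -0.5] yaw -0.01656456346897306
```

Call:
{"method": "jog_arm", "body": {"targets": [[1,35,0,0,-1],[0,35,0,0,-1],[0,12,0,0,-1],[0,5,0,0,-1],[0,3,0,0,-1],[0,0,0,0,-1],[0,0,0,0,-1]]}}

```text
t: 20.17
tool_pos: [0.5941, -0.3765, 0.0889]
tool_rot: [-1.572, -0.001, -0.016]
wrist_force: [0.7, -1.0, -0.5]
width: 0.032
```

Call:
{"method": "jog_arm", "body": {"targets": [[0,3,0,0,-1],[0,0,0,0,-1],[0,0,0,0,-1]]}}

```text
t: 20.42
tool_pos: [0.5936, -0.3765, 0.085]
tool_rot: [-1.571, -0.001, -0.016]
wrist_force: [0.1, 0.6, -0.8]
width: 0.032
```

Call:
{"method": "jog_arm", "body": {"targets": [[0,3,0,0,-1],[0,1,0,0,-1],[0,0,0,0,-1],[0,0,0,0,-1]]}}

```text
t: 20.75
tool_pos: [0.5939, -0.3768, 0.0814]
tool_rot: [-1.572, -0.001, -0.016]
wrist_force: [-1.6, 0.8, 5.2]
width: 0.0316
```

Call:
{"method": "jog_arm", "body": {"targets": [[0,-1,0,0,-1],[0,0,0,0,0.1],[0,0,0,0,0.2],[0,0,0,0,0.3],[0,-30,0,0,0.3],[0,-40,0,0,0.5],[0,-25,0,0,1],[0,0,0,0,1]]}}

```text
t: 21.42
tool_pos: [0.5963, -0.378, 0.1828]
tool_rot: [-1.575, -0.008, -0.016]
wrist_force: [1.0, -0.6, 1.2]
width: 0.0845
```

Call:
{"method": "jog_arm", "body": {"targets": [[-2,0,39,0,1],[-2,0,39,0,1],[-2,0,39,0,1],[-2,0,39,0,1],[-2,0,39,0,1],[-2,0,39,0,1],[-2,0,39,0,1],[-2,0,39,0,1]]}}

```text
t: 22.08
tool_pos: [0.5818, -0.0623, 0.1759]
tool_rot: [-1.571, 0.0, -0.016]
wrist_force: [1.3, -0.2, 0.0]
width: 0.0857
```

Call:
{"method": "jog_arm", "body": {"targets": [[-2,0,39,0,1],[-2,0,39,0,1],[-2,0,39,0,1],[-2,0,39,0,1],[-2,0,39,0,1],[0,0,0,-0.12,1],[0,0,0,-0.12,1],[0,0,0,-0.12,1]]}}

```text
t: 22.75
tool_pos: [0.5751, 0.1321, 0.1758]
tool_rot: [-1.571, 0.001, 0.352]
wrist_force: [-0.9, -0.3, 0.1]
width: 0.0854
```

Call:
{"method": "jog_arm", "body": {"targets": [[0,0,0,-0.12,1],[0,0,0,-0.12,1],[0,0,0,-0.12,1],[0,0,0,-0.12,1],[0,0,0,-0.12,1],[0,0,0,-0.12,1],[0,0,0,-0.04,1],[0,0,0,0,1]]}}

```text
t: 23.42
tool_pos: [0.5753, 0.131, 0.1758]
tool_rot: [-1.57, 0.0, 1.106]
wrist_force: [0.5, 0.6, -0.5]
width: 0.0856
```

```bash
python3 -c "
from h import *
d(.560,.1335,.027)
im=save('side','s9',(250,140,410,290),4)"
```

```text
[ -4.6 148.9  14.7] yaw 1.1058618612489937
```

View pics/s9.png

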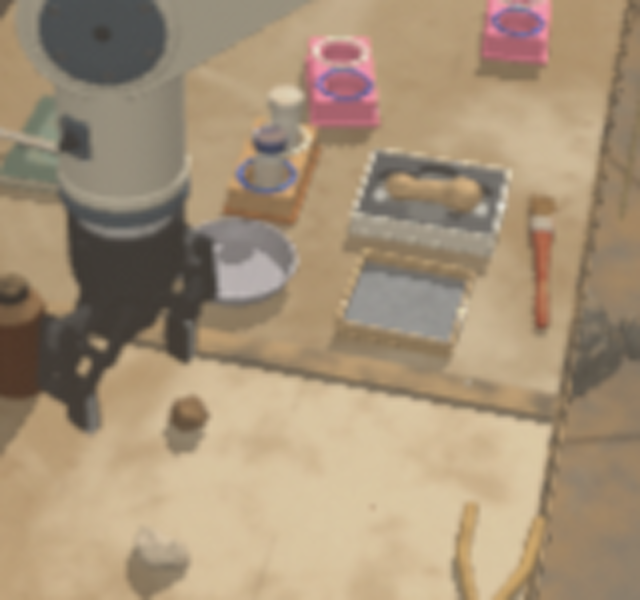

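Both vials stand in their wells (blue cap (272,138), white cap (286,98)) and the bone is down. Chalk next; the path down is clear.

Call:
{"method": "jog_arm", "body": {"targets": [[-5,20,15,0,1],[0,40,0,0,1],[0,40,0,0,1],[0,35,0,0,1],[0,13,0,0,1],[0,3,0,0,0.4],[0,0,0,0,0],[0,0,0,0,-1]]}}

```text
t: 24.13
tool_pos: [0.5612, 0.1336, 0.0269]
tool_rot: [-1.572, -0.001, 1.103]
wrist_force: [0.8, 1.0, -0.1]
width: 0.0514
```

Call:
{"method": "jog_arm", "body": {"targets": [[0,0,0,0,-1],[0,0,0,0,-1],[0,0,0,0,-1],[0,0,0,0,-1]]}}

```text
t: 24.47
tool_pos: [0.5616, 0.1338, 0.0279]
tool_rot: [-1.574, -0.003, 1.104]
wrist_force: [-1.6, -0.0, 7.9]
width: 0.0307
```

Call:
{"method": "jog_arm", "body": {"targets": [[0,-15,0,0,-1],[0,-35,0,0,-1],[0,-40,0,0,-1],[0,-20,0,0,-1],[0,0,0,0,-1],[0,0,0,0,-1],[0,0,0,0,-1]]}}

```text
t: 25.05
tool_pos: [0.5597, 0.1333, 0.1357]
tool_rot: [-1.571, -0.0, 1.104]
wrist_force: [-0.7, -0.3, -0.5]
width: 0.0296
```

```bash
python3 -c "
from h import *
d(.436,-.188,.15)"
```

```text
[-342.6  -14.4  -34.1] yaw 1.1038965500155853
```

Call:
{"method": "jog_arm", "body": {"targets": [[-38,-8,-4,0,-1],[-38,-8,-4,0,-1],[-38,0,-4,0,-1],[-38,0,-4,0,-1],[-38,0,-4,0,-1],[-38,0,-4,0,-1],[-38,0,-4,0,-1],[-38,0,-3,0,-1]]}}

```text
t: 25.72
tool_pos: [0.4491, -0.1534, 0.1503]
tool_rot: [-1.569, 0.0, 1.104]
wrist_force: [0.3, -0.7, -0.6]
width: 0.0303
```

Call:
{"method": "jog_arm", "body": {"targets": [[-38,0,-3,0,-1],[0,0,0,0,-1],[0,0,0,0,-1],[0,0,0,0,-1]]}}

```text
t: 26.05
tool_pos: [0.4358, -0.1871, 0.1505]
tool_rot: [-1.569, -0.0, 1.103]
wrist_force: [-0.1, 0.1, -0.6]
width: 0.0298
```

```bash
python3 -c "
from h import *
d(.436,-.188,.037)"
```

```text
[ -0.7 113.5  -0.8] yaw 1.1026373187274539
```

Call:
{"method": "jog_arm", "body": {"targets": [[0,40,0,0,-1],[0,40,0,0,-1],[0,22,0,0,-1],[0,8,0,0,-1],[0,1,0,0,-1],[0,0,0,0,-1],[0,0,0,0,0],[0,0,0,0,0.1]]}}

```text
t: 26.72
tool_pos: [0.4377, -0.1876, 0.0418]
tool_rot: [-1.574, -0.0, 1.104]
wrist_force: [0.7, -1.3, 0.1]
width: 0.0467
```

Call:
{"method": "jog_arm", "body": {"targets": [[0,0,0,0,0.1],[0,-20,0,0,0.1],[0,-40,0,0,0.1],[0,-40,0,0,1],[0,-20,0,0.1,1],[0,0,0,0.12,1],[0,0,0,0.12,1],[0,0,0,0,1]]}}

```text
t: 27.38
tool_pos: [0.4369, -0.1877, 0.162]
tool_rot: [-1.573, -0.001, 0.758]
wrist_force: [-0.1, 0.6, 0.1]
width: 0.0856
```

```bash
python3 -c "
from h import *
d(.580,-.0095,.15)
im=save('side','s10',(250,140,410,290),4)"
```

```text
[226.4  12.1  31. ] yaw 0.7581970823859694
```

View pics/s10.png

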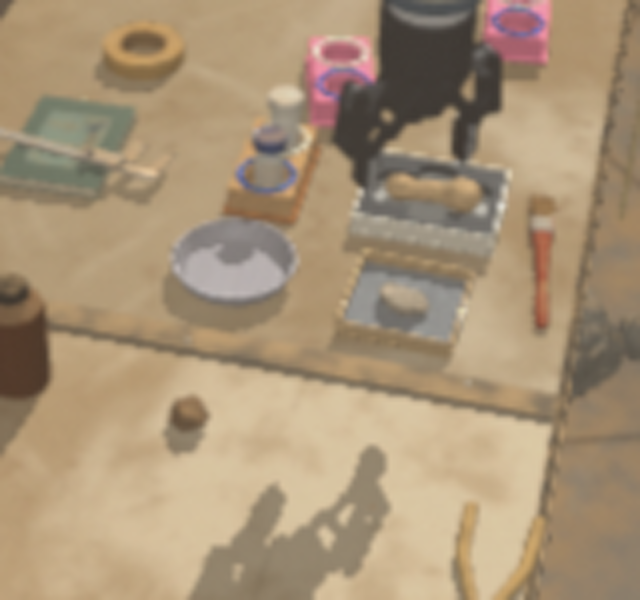

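The chalk lies in the buff tray at (403,297). Before taking the clod I'll check the bottle clearance.

```bash
python3 -c "
from h import *
print(onz('top',284,162.4,.105))"
```

```text
[ 0.72299252 -0.02490677  0.105     ]
```

Call:
{"method": "jog_arm", "body": {"targets": [[38,0,5,0,1],[38,0,5,0,1],[38,0,5,0,1],[38,0,5,0,1],[38,0,5,0,1],[36,2,6,0,1],[0,0,0,0,1],[0,0,0,0,1]]}}

```text
t: 28.1
tool_pos: [0.5787, -0.0071, 0.158]
tool_rot: [-1.57, 0.0, 0.771]
wrist_force: [0.3, -1.5, 0.4]
width: 0.0851
```

```bash
python3 -c "
from h import *
d(.580,-.0095,.024)"
```

```text
[ -0.7 134.   -2.6] yaw 0.770784788970646
```

Call:
{"method": "jog_arm", "body": {"targets": [[-1,40,-2,0,1],[0,40,0,0,1],[0,35,0,0,1],[0,14,0,0,1],[0,5,0,0,0.4],[0,0,0,0,0],[0,0,0,0,-1],[0,0,0,0,-1]]}}

```text
t: 28.77
tool_pos: [0.5798, -0.0112, 0.026]
tool_rot: [-1.573, -0.002, 0.764]
wrist_force: [-0.3, -0.3, -0.5]
width: 0.0389
```

Call:
{"method": "jog_arm", "body": {"targets": [[0,0,0,0,-1],[0,0,0,0,-1],[0,0,0,0,-1]]}}

```text
t: 29.02
tool_pos: [0.58, -0.011, 0.0265]
tool_rot: [-1.573, -0.002, 0.764]
wrist_force: [-1.2, -0.6, 6.7]
width: 0.0276
```

Call:
{"method": "jog_arm", "body": {"targets": [[0,-15,0,0,-1],[0,-35,0,0,-1],[0,-40,0,0,-1],[0,-20,0,0,-1],[0,0,0,0,-1],[0,0,0,0,-1],[0,0,0,0,-1]]}}

```text
t: 29.6
tool_pos: [0.5785, -0.0108, 0.1345]
tool_rot: [-1.571, -0.0, 0.764]
wrist_force: [-0.1, 0.3, -1.1]
width: 0.0271
```

```bash
python3 -c "
from h import *
d(.592,-.199,.14)"
```

```text
[-120.5   -5.4 -145.2] yaw 0.7642114733530685
```

Call:
{"method": "jog_arm", "body": {"targets": [[-24,0,-29,0,-1],[-24,0,-29,0,-1],[-24,0,-29,0,-1],[-24,0,-29,0,-1],[-24,0,-29,0,-1],[0,0,0,0,-1],[0,0,0,0,-1]]}}

```text
t: 30.18
tool_pos: [0.5915, -0.2001, 0.1327]
tool_rot: [-1.569, 0.001, 0.761]
wrist_force: [-0.4, 0.4, 0.0]
width: 0.0272
```

Call:
{"method": "jog_arm", "body": {"targets": [[0,40,0,0,-1],[0,35,0,0,-1],[0,20,0,0,-1],[0,6,0,0,-1],[0,0,0,0,-1],[0,0,0,0,-1]]}}

```text
t: 30.68
tool_pos: [0.5919, -0.197, 0.0328]
tool_rot: [-1.569, 0.001, 0.765]
wrist_force: [0.4, -0.0, 0.2]
width: 0.0273
```

Call:
{"method": "jog_arm", "body": {"targets": [[0,0,0,0,-0.1],[0,0,0,0,0],[0,0,0,0,0],[0,-20,0,0,0],[0,-40,0,0,0],[0,-40,0,0,0.5],[0,-40,0,0,1],[0,0,0,0,1]]}}

```text
t: 31.35
tool_pos: [0.5966, -0.1998, 0.1819]
tool_rot: [-1.582, -0.006, 0.764]
wrist_force: [1.6, -0.8, 0.1]
width: 0.0772
```

Call:
{"method": "jog_arm", "body": {"targets": [[40,0,0,0,1],[40,0,0,0,1],[40,0,20,0,1],[30,0,20,0,1],[0,0,0,0,1],[0,0,0,0,1],[0,0,0,0,1]]}}

```text
t: 31.93
tool_pos: [0.6718, -0.0689, 0.1733]
tool_rot: [-1.571, 0.0, 0.765]
wrist_force: [-0.7, -0.2, -0.3]
width: 0.0851
```

```bash
python3 -c "
from h import *
a=grab_frame('side')[135:235,290:400]; b=grab_frame('top')[180:272,290:385]
a=cv2.resize(a,(600,546),interpolation=2)[:,:400+200]; b=cv2.resize(b,None,fx=2.1,fy=5.93/2.1,interpolation=2)
b=cv2.resize(grab_frame('top')[185:260,305:380],(190,190),interpolation=2)
o=np.zeros((546,795,3),np.uint8); o[:,:600]=a; o[:190,605:]=b; cv2.imwrite('pics/f.png',o[:,:,::-1])
print(get_state()['wrist_force'])"
```

```text
[ 0.34134076 -0.51193307  0.10585255]
```

View pics/f.png

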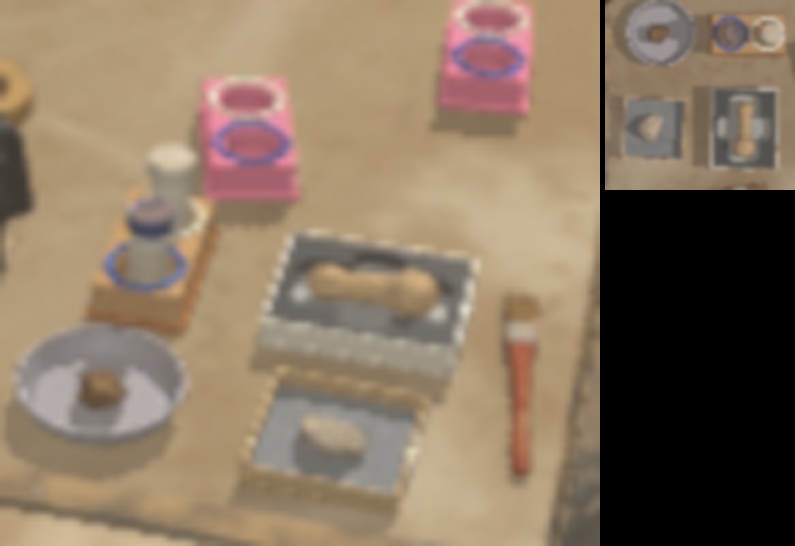

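The final view shows everything in place: clod in the dish (100,388), chalk in the tray (333,436), bone in its cut-out, vials in their matching wells, brush undisturbed. Handing in.

```bash
python3 -c "
from plant import *
print(job_done())"
```

```text
the job is handed in; nothing more can be done
None
```

All five finds are put away, and I handed the job in at about 32 s of the 118 s allowed; the hand-in gives no verdict.

- **Bone:** it lies level and lengthwise in the foam cut-out. The first grip sat too high on the bone, so I opened, went 5 mm lower and gripped again before lifting.
- **Vials:** each stands in the well ringed in its cap's colour. Both touched down at the TCP height expected for the well floor (0.0765 m for blue, 0.0814 m for white). While seating the blue one the wrist force reached about 21 N.
- **Chalk and clod:** the chalk is in the buff card tray and the clod is near the middle of the steel dish.

The last top and side pictures showed all of this, with the gripper clear and the wrist force near zero. The brush looked untouched. The bottle was not in the last picture; it stood upright in the view just before I took the clod. After that the arm passed near it only above its height, and I felt no contact.

The two cameras disagreed by about 4 mm (the side view read low in x and y). I corrected for that using the robot's own position. I did not re-measure final positions or vial tilt against the tolerances; those rest on the pictures and the touch-down heights.

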